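# Empty the spent-cell scoop and hold the bin lid open

### The job

Tip the six spent cells out of the blue scoop into the inlet at the back of the grey collection bin, and stand the empty scoop upright on the bench again, clear of the bin. Then lift the bin's yellow lid by its grip bar and hold it open at 50 degrees from shut (give or take 5), so that I can reach in and pick the cells over: the lid springs shut, so finish while still holding it there and do not let go. Leave the multimeter, the tape roll and the screwdriver where they lie.

Things in the scene. Friction and masses are not known exactly. Their poses are not given: they have to be found in the camera images.
- cell_bin: Grey sheet-steel bin for spent cells, screwed to the bench; place and facing vary. x -90 to +100 mm, 186 mm wide (222 over the low base flanges). Origin at bench height, z up; its front, with a green battery sign, faces -x (towards the robot). Front half: yellow lid sloping down to the front. Rear half: open inlet hopper. Inside, a polished chute slopes forward to a sump under the lid.
- inlet (a point): Centre of the bin's open inlet, 52 mm behind the bin's origin, 145 mm above the bench; axes as the bin's. The opening spans bin x +8 to +97 mm and y -90 to +90 mm; its side rims and the bridge between inlet and lid are 149 mm high, its rear rim only 129 mm. Cells dropped in slide forward under the bridge.
- lid: Yellow lid of the bin, 118 mm long, 194 mm wide, 3 mm thick, 0.25 kg. Origin on the hinge at its upper rear edge; x along the plate away from the front edge, y along the hinge, z out of its upper face. Shut, it slopes 36.3 degrees down to the front. A return spring and its weight shut it when it is let go (about 3 N at the bar holds it open).
- lid_angle (a joint): Opening angle of the lid from shut, rad: 0 shut, 0.873 is 50 degrees, stop at 1.7. Grows as the front edge is lifted.
- lid_grip (a point): Middle of the lid's black grip bar: round, 14 mm thick, along y, 66 mm free between its two posts; its axis is 32 mm above the plate's mid-plane and 92 mm from the hinge along the plate. Lid shut: 94 mm in front of the bin's origin, 106 mm above the bench. At 50 degrees: 83 mm in front, 187 mm above the bench.
- lid_hinge_line (a point): Middle of the lid's hinge axis, which runs along the bin's y, 134.5 mm above the bench, 1 mm in front of the bin's origin. The bar moves on a circle of 97 mm radius about it.
- scoop: Blue sheet-metal carrying scoop, about 0.3 kg, loose on the bench, six spent cells lying in it. x -74 to +60 mm, 130 mm wide; walls 38 mm high at the sides, 44 mm at the back (+x). The -x end, roughly towards the robot, is an open spout with a shallow 15 degree ramp. Origin: underside, below the grip bar; z up. Polished floor: cells slide out at about 30 degrees of tilt; 45 to 50 empties it.
- scoop_grip (a point): Middle of the scoop's black grip bar, which spans the scoop along its y above the cells, x = 0: 14 mm thick (x), 18 mm high, centre 80 mm above the underside, 124 mm free length between the side straps. Lift and tip the scoop by it.
- spout (a point): Middle of the scoop's pouring edge, 74 mm to -x of the scoop's origin and 12.5 mm above its underside.
- cell_1: Spent AA cell 1 of 6, red and white, 15 mm thick, 50 mm long (along its y), 23 g, lying in the scoop; origin at the centre of its underside.
- cell_2: Spent AA cell 2 of 6, red and white, 15 mm thick, 50 mm long (along its y), 23 g, lying in the scoop; origin at the centre of its underside.
- cell_3: Spent AA cell 3 of 6, red and white, 15 mm thick, 50 mm long (along its y), 23 g, lying in the scoop; origin at the centre of its underside.
- cell_4: Spent AA cell 4 of 6, red and white, 15 mm thick, 50 mm long (along its y), 23 g, lying in the scoop; origin at the centre of its underside.
- cell_5: Spent AA cell 5 of 6, red and white, 15 mm thick, 50 mm long (along its y), 23 g, lying in the scoop; origin at the centre of its underside.
- cell_6: Spent AA cell 6 of 6, red and white, 15 mm thick, 50 mm long (along its y), 23 g, lying in the scoop; origin at the centre of its underside.
- multimeter: Bystander: teal hand multimeter lying on its back between and behind bin and scoop, 146 x 69 x 47 mm; origin centre of underside. Leave alone.
- tape: Bystander: black tape roll lying flat, 62 mm across, 19 mm high; origin centre of underside. Leave alone.
- screwdriver: Bystander: yellow-handled screwdriver lying between bin and scoop, 164 mm long along its y, 25 mm thick; origin centre of underside. Leave alone.

How it is judged:
On the way, in this order (a step that is already met when the one before it is completed fails the run):
1. the scoop is tipped over the inlet: more than 17 degrees, its pouring edge above the bin and within 90 mm (level) of the inlet's centre (angle between scoop's own z axis and vertical above 0.3 rad and height (world z) of spout above 0.115 m and horizontal distance between spout and inlet below 0.09 m), for 0.1 s.
2. all six cells lie inside the bin (x of cell_1 in the frame of cell_bin between -0.09 and 0.1 m and y of cell_1 in the frame of cell_bin between -0.092 and 0.092 m and z of cell_1 in the frame of cell_bin between -0.01 and 0.115 m and z of each of cell_1, cell_2, cell_3, cell_4, cell_5, cell_6 in the frame of lid below 0 m and x of cell_2 in the frame of cell_bin between -0.09 and 0.1 m and y of cell_2 in the frame of cell_bin between -0.092 and 0.092 m and z of cell_2 in the frame of cell_bin between -0.01 and 0.115 m and x of cell_3 in the frame of cell_bin between -0.09 and 0.1 m and y of cell_3 in the frame of cell_bin between -0.092 and 0.092 m and z of cell_3 in the frame of cell_bin between -0.01 and 0.115 m and x of cell_4 in the frame of cell_bin between -0.09 and 0.1 m and y of cell_4 in the frame of cell_bin between -0.092 and 0.092 m and z of cell_4 in the frame of cell_bin between -0.01 and 0.115 m and x of cell_5 in the frame of cell_bin between -0.09 and 0.1 m and y of cell_5 in the frame of cell_bin between -0.092 and 0.092 m and z of cell_5 in the frame of cell_bin between -0.01 and 0.115 m and x of cell_6 in the frame of cell_bin between -0.09 and 0.1 m and y of cell_6 in the frame of cell_bin between -0.092 and 0.092 m and z of cell_6 in the frame of cell_bin between -0.01 and 0.115 m), for 0.2 s.
3. the empty scoop stands upright on the bench, let go, clear of the bin (height (world z) of scoop between -0.01 and 0.01 m and angle between scoop's own z axis and vertical below 0.1 rad and linear speed of scoop below 0.03 m/s and contact force between the fingers and scoop below 0.05 N and contact force between scoop and cell_bin below 0.05 N), for 0.2 s.
At the end, for the whole second after the job is handed in: The robot's fingers hold the lid, by or right beside its grip bar, still and open at 50 degrees (44 to 56) with more than 0.5 N, nothing else propping it; all six cells are inside the bin; the scoop stands upright on the bench (within 6 degrees and 10 mm of height), untouched and clear of the bin (all of step 3 and value of joint lid_angle between 0.768 and 0.977 rad and velocity of joint lid_angle between -0.1 and 0.1 rad/s and contact force between the fingers and lid above 0.5 N and contact force between scoop and lid below 0.05 N and distance between the grasp point and lid_grip below 0.08 m and x of cell_1 in the frame of cell_bin between -0.09 and 0.1 m and y of cell_1 in the frame of cell_bin between -0.092 and 0.092 m and z of cell_1 in the frame of cell_bin between -0.01 and 0.115 m and x of cell_2 in the frame of cell_bin between -0.09 and 0.1 m and y of cell_2 in the frame of cell_bin between -0.092 and 0.092 m and z of cell_2 in the frame of cell_bin between -0.01 and 0.115 m and x of cell_3 in the frame of cell_bin between -0.09 and 0.1 m and y of cell_3 in the frame of cell_bin between -0.092 and 0.092 m and z of cell_3 in the frame of cell_bin between -0.01 and 0.115 m and x of cell_4 in the frame of cell_bin between -0.09 and 0.1 m and y of cell_4 in the frame of cell_bin between -0.092 and 0.092 m and z of cell_4 in the frame of cell_bin between -0.01 and 0.115 m and x of cell_5 in the frame of cell_bin between -0.09 and 0.1 m and y of cell_5 in the frame of cell_bin between -0.092 and 0.092 m and z of cell_5 in the frame of cell_bin between -0.01 and 0.115 m and x of cell_6 in the frame of cell_bin between -0.09 and 0.1 m and y of cell_6 in the frame of cell_bin between -0.092 and 0.092 m and z of cell_6 in the frame of cell_bin between -0.01 and 0.115 m); the arm keeps its last pose, push and grip.
It fails at once if the multimeter is moved by more than 30 mm (distance of multimeter from where it was at the start of the episode above 0.03 m).
It fails at once if the tape is moved by more than 30 mm (distance of tape from where it was at the start of the episode above 0.03 m).
It fails at once if the screwdriver is moved by more than 30 mm (distance of screwdriver from where it was at the start of the episode above 0.03 m).
It also fails if it takes over 62 s, if anything falls off the work surface, if the arm or the gripper's body presses on something with over 40 N, if the wrist force passes 120 N, or if a joint passes its speed limit or range.

### The arm

A 6-joint arm with a two-finger parallel gripper is mounted at the origin on a cart in front of the work surface, level with it; the furniture and walls round the work are solid. World frame = base frame: x ahead of the robot, y to its left, z up, the work surface at z = 0. Lengths are in m, angles in rad, forces in N, time in s.
With the tool pointing down it reaches from about 0.375 to 0.9 m from the base axis. Payload 3.1 kg.
Tool frame: the origin (TCP) lies midway between the tips of the shut fingers; the grasp point (between the pads) lies 19 mm behind it; z points along the fingers, y is the line along which they close (so a half turn about z gives the same grasp; the last joint's range is limited). The gripper opens to 85 mm and grips with 20 to 120 N. Pads are 22 mm wide; open, the fingers measure 114 mm over their backs; the gripper's body (76 mm by 85 mm) begins 54 mm behind the grasp point. The pads swing forward as they close: fully open they stand 13 mm farther back than shut.
Start: joints at [1.034, 0.527, 1.433, -0, 1.181, -0.178], TCP at [0.219, 0.585, 0.231] pointing down, gripper open.
Joint ranges: [-3.08, 3.08], [-0.75, 2.2], [0.22, 2.44], [-1.43, 4.57], [0, 2.65], [-2.85, 2.85]. Speed limits (rad/s): [2.79, 2.79, 3.14, 3.14, 3.14, 3.14].

### API

Orientations are given as a unit quaternion [x, y, z, w].
In Python, from station import manip gives the robot as it stands.
- The arm moves only by the tool drive_tool, never from a script. Its argument "motion" is a list that holds one entry, the list of rows, each a list of 5 numbers: the finger opening in mm, from 0 to 85.4, then the shift along the tool's x, y, z in units of 30 mm (1.0 is 30 mm), then the turn about the tool's z in units of 8 degrees (1.0 is 8 degrees). In form: [[[fingers, x, y, z, yaw], ...]]. A call has 1 to 10 rows; each row is the pose to reach, as a shift and turn from the pose commanded when the call began, along the tool's axes at that moment; what a row does not reach only later rows make up. A row lasts 1/10 s, in which the tool goes at most 50 mm and 8.59 degrees, less where a joint would pass 70% of its speed; a pose out of reach is approached as far as the arm can. A call with a gripper value outside its range is refused whole. The fingers move at their own pace and stop on an object; "squeeze" is the grip in N (left out, the last holds). Time passes only in rows, so rows that repeat a pose let the fingers close. It gives the time, the measured TCP pose, the force, the opening and the grip force at its end, in the units of the state.
- manip.sense(): the state, without advancing time (a new reading comes with each control period).
- manip.snapshot(name): name is "side" or "top" or "wrist"; returns the picture (384x512x3 uint8, red, green, blue); there is no depth.
- manip.camera_model(name): a dict with "fov_y" (degrees; the focal length in pixels is half the picture's height over the tangent of half this angle, whatever the lens; pixels are square), "cx", "cy" (the principal point, pixels), "origin" and "orientation" of the camera in the world. Camera axes: x right, y up, looking along -z (the intrinsics and any distortion apply to the point x, -y, -z); pixel columns grow to the right and rows downward; lengths in m; the calibration is good to about 2 mm. A picture is of the moment at which its call begins: read the wrist's pose just before it. camera_model takes no time and is no camera call; for the wrist camera it gives the pose at the moment of the call.
- manip.sign_off(): hands the job in; it is judged then, once.
The state is a dict: "t": time; "q": joint angles; "qd": joint speeds; "tau": joint torques, N m; "tcp_pos": TCP position; "tool_rot": TCP orientation; "force": force on the tool from outside, world axes, zero at the start; "ft_torque": the same for the moment, N m; "finger_gap": opening from 0.0 (shut) to 1.0 (fully open); "gripper_force": force on a finger pad.
Only numpy, scipy, OpenCV 4.12 (cv2) and the standard library are available. Lean on these libraries where they do the work, as an engineer would, in place of code of your own. Each camera call takes 0.05 s, during which the arm holds its last target. There are 200 camera calls.

## Working session

There is one attempt and no reset: what is moved stays moved. The work goes in short steps, Python scripts to look and compute and a tool call to move; the robot and the scene stay as the last step left them, time stands still between calls to the robot, and variables do not carry over. Pictures are saved under pics/ and viewed, at most 10 in all, crops included, and the job is handed in when it is done.

Besides the shell and the picture viewer there is one more tool, called by a JSON object that holds its "api" and its "payload", one argument or row to a line. drive_tool: Moves the arm, as the interface text tells. Its arguments: {"type":"object","properties":{"motion":{"type":"array","items":{"type":"array","items":{"type":"array","items":{"type":"number"}}}},"squeeze":{"type":"number"}},"required":["motion"]}

```bash
mkdir -p pics; ls
python3 - <<'E'
from station import manip
import cv2
s=manip.sense(); print(s)
for n in("top","side"):
    print(n,manip.camera_model(n))
    cv2.imwrite(f"pics/{n}0.png",cv2.resize(manip.snapshot(n)[:,:,::-1],(800,600),interpolation=cv2.INTER_CUBIC))
E
```

```text
pics
{'t': 0.0, 'q': array([ 1.03446339e+00,  5.28493485e-01,  1.43392921e+00,  4.89594168e-05,
        1.18138398e+00, -1.78489991e-01]), 'qd': array([ 0.00028378, -0.00085991, -0.00097899,  0.0011035 , -0.00117093,
       -0.00030043]), 'tau': array([ 1.09603359e-03, -4.42347872e+01, -1.78032732e+01, -2.27051078e-04,
        8.57745472e-03,  2.14810569e-05]), 'tcp_pos': array([0.2184865 , 0.58479319, 0.23030828]), 'tool_rot': array([ 1.77977427e-01,  9.84033947e-01, -1.02913352e-03, -4.08494044e-04]), 'force': array([ 0.06569342, -1.23644561, -0.35621471]), 'ft_torque': array([0.01176874, 0.04146503, 0.04558236]), 'gripper_force': 0.0, 'finger_gap': 1.0009388072701932}
top {'fov_y': 50.04199232841306, 'cx': 256.6161197056388, 'cy': 184.66998669166378, 'origin': array([0.34889859, 0.06673722, 1.13245477]), 'orientation': array([-0.07383747,  0.07840879,  0.70486266, -0.70111962])}
side {'fov_y': 47.00612609197515, 'cx': 262.0022420025899, 'cy': 197.02940016162083, 'origin': array([ 0.27312119, -0.64476841,  0.88304144]), 'orientation': array([ 0.36976314, -0.07797861, -0.1714113 ,  0.90984214])}
```

View pics/top0.png

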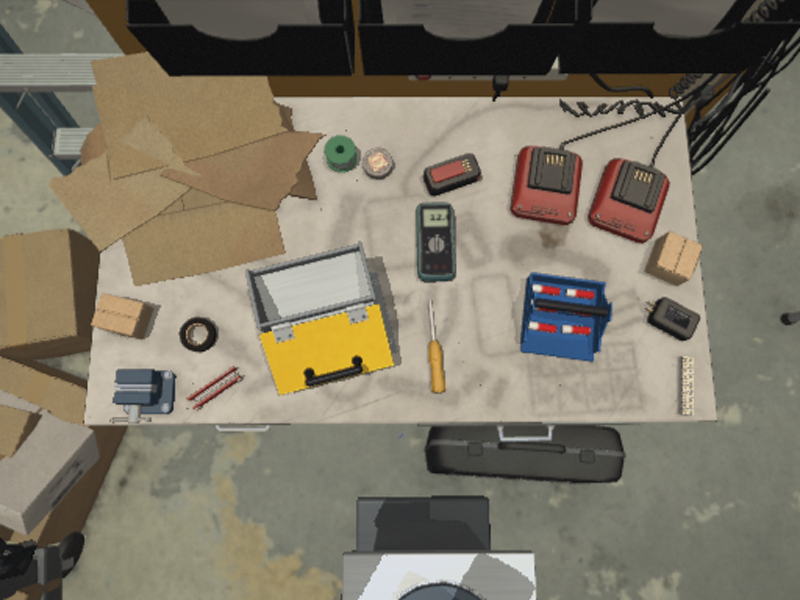

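View pics/side0.png

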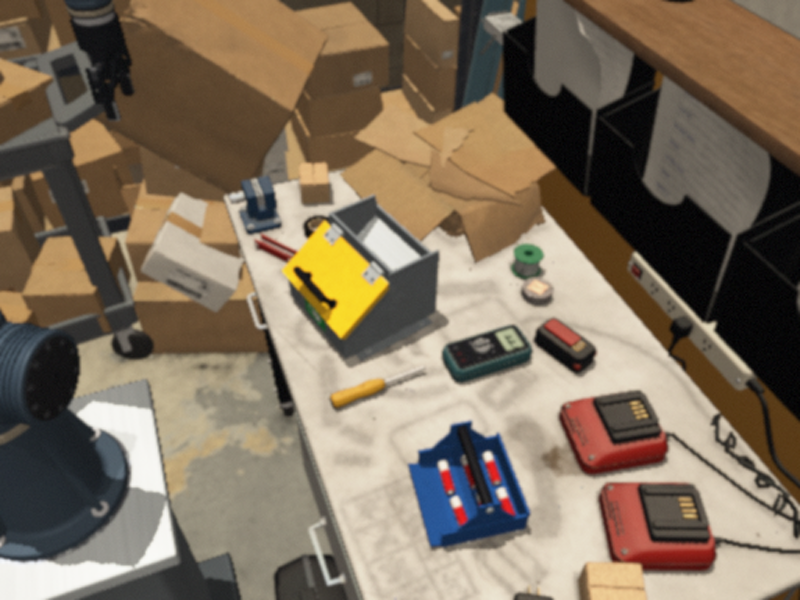

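```bash
cat > h.py <<'E'
import numpy as np
from scipy.spatial.transform import Rotation as R
from scipy.optimize import least_squares
def proj(c,P):
    f=192/np.tan(np.radians(c["fov_y"]/2))
    p=R.from_quat(c["orientation"]).inv().apply(np.atleast_2d(P)-c["origin"])
    return np.c_[c["cx"]-f*p[:,0]/p[:,2], c["cy"]+f*p[:,1]/p[:,2]]
def place(v,P): return R.from_euler('z',v[2]).apply(P)+[v[0],v[1],0]
def fit(obs,x0):   # obs: list of (cam, local points, pixels 512x384)
    fun=lambda v:np.concatenate([(proj(c,place(v,np.array(P)))-np.array(px)).ravel() for c,P,px in obs])
    r=least_squares(fun,x0,loss="soft_l1"); return r.x,fun(r.x).reshape(-1,2)
E
python3 - <<'E'
from h import *
from station import manip
T,S=manip.camera_model("top"),manip.camera_model("side")
k=1.5625
binP=[(-.096,.097,.066),(-.096,-.097,.066),(-.094,.035,.106),(-.094,-.035,.106),(.1,.093,.129),(.1,-.093,.129)]
bt=np.array([(277,395),(399,366),(308,381),(361,370),(248,271),(360,245)])/k
bs=np.array([(285,268),(343,336),(298,270),(333,308),(373,200),(437,255)])/k
scP=[(-.074,.065,.0125),(-.074,-.065,.0125),(0,.062,.085),(0,-.062,.085),(.06,.065,.044),(.06,-.065,.044)]
st=np.array([(522,353),(590,361),(536,304),(608,312),(530,274),(607,283)])/k
ss=np.array([(411,465),(433,545),(460,430),(488,500)])/k
for o in ([(T,binP,bt)],[(T,binP,bt),(S,binP,bs)],[(T,scP,st)],[(T,scP,st),(S,scP[:4],ss)]):
    v,r=fit(o,[.5,0,0]); print(v.round(4),np.degrees(v[2]).round(1)); print(r.round(1).tolist())
E
```

```text
[0.523  0.1906 0.2418] 13.9
[[0.6, -0.6], [-4.0, -0.6], [2.2, 0.5], [-4.2, 0.6], [0.1, 0.4], [0.5, -0.4]]
[0.524  0.1913 0.2538] 14.5
[[0.8, -0.7], [-4.0, -1.6], [2.4, 0.1], [-4.1, -0.1], [-0.6, 0.5], [-0.3, -1.1], [-2.1, 0.8], [-1.1, 0.4], [0.1, 1.0], [-8.2, -7.8], [1.3, 1.3], [1.1, 2.1]]
[ 0.5442 -0.2243 -0.1259] -7.2
[[-0.6, -0.3], [3.4, 0.3], [-0.9, -0.3], [0.8, 0.2], [0.4, 0.2], [-1.2, 0.0]]
[ 0.5452 -0.2241 -0.1283] -7.4
[[-0.8, -0.8], [3.3, -0.1], [-1.0, -0.8], [0.6, -0.1], [0.3, -0.3], [-1.3, -0.3], [-2.6, -0.5], [-1.3, 1.8], [-0.2, -2.0], [0.5, 4.1]]
```

```bash
cat >> h.py <<'E'
def go(s,x,y,z,ang=None):
    """tool shift (30 mm units) and yaw (8 deg units) to TCP x,y,z with tool y at world angle ang (deg)"""
    r=R.from_quat(s["tool_rot"]); d=r.inv().apply(np.array([x,y,z])-s["tcp_pos"])/.03
    Y=r.apply([0,1,0]); a=np.degrees(np.arctan2(Y[1],Y[0]))
    print("shift",d.round(2),"yaw",0 if ang is None else round((a-ang)/8,2),"now ang",a.round(1),s["tcp_pos"].round(4),"t",round(s["t"],2))
E
python3 - <<'E'
from h import *
from station import manip
go(manip.sense(),.545,-.224,.2,-7.3)
E
```

```text
shift [-19.64 -21.44   1.05] yaw 9.6 now ang 69.5 [0.2185 0.5849 0.2304] t 0.1
```

{"api": "drive_tool", "payload": {
  "motion": [
    [[85,-1,-1.1,0,0.5],[85,-2,-2.2,0,1],[85,-3,-3.3,0,1.5],[85,-4,-4.4,0,2],[85,-5,-5.5,0,2.5],[85,-6,-6.6,0,3],[85,-7,-7.6,0,3.5],[85,-8,-8.7,0,4],[85,-9,-9.8,0,4.5],[85,-10,-10.9,0,5]]
  ],
  "squeeze": 60
}}

```text
t: 1.1
tcp_pos: [0.3855, 0.1724, 0.2312]
tool_rot: [0.505, 0.863, -0.0, -0.0]
force: [1.6, 0.3, 0.0]
finger_gap: 0.997
gripper_force: 0.0
```

Run:
```python
from h import *
from station import manip
go(manip.sense(),.545,-.224,.2,-7.3)
```

```text
shift [-14.12  -1.84   1.04] yaw 4.58 now ang 29.3 [0.3855 0.1724 0.2312] t 1.1
```

{"api": "drive_tool", "payload": {
  "motion": [
    [[85,-1.5,-0.2,0.1,0.5],[85,-3,-0.4,0.2,1],[85,-4.5,-0.6,0.3,1.5],[85,-6,-0.8,0.4,2],[85,-7.5,-1,0.5,2.5],[85,-9,-1.2,0.6,3],[85,-10.5,-1.4,0.7,3.5],[85,-12,-1.6,0.8,4],[85,-13.3,-1.8,0.9,4.3],[85,-14,-1.8,1,4.6]]
  ]
}}

```text
t: 2.1
tcp_pos: [0.546, -0.2218, 0.2008]
tool_rot: [0.752, 0.659, -0.0, 0.001]
force: [-0.4, 0.6, 0.2]
finger_gap: 0.998
gripper_force: 0.0
```

Run:
```python
from h import *
from station import manip
import cv2
go(manip.sense(),.545,-.224,.2,-7.3)
W=manip.camera_model("wrist"); im=manip.snapshot("wrist")[:,:,::-1].copy()
v=(.545,-.224,np.radians(-7.3))
P=[(-.074,.065,.0125),(-.074,-.065,.0125),(0,.062,.089),(0,-.062,.089),(.06,.065,.044),(.06,-.065,.044)]
for p in proj(W,place(v,np.array(P))): cv2.drawMarker(im,tuple(int(a) for a in p),(0,255,0),0,10,1)
cv2.imwrite("pics/w1.png",cv2.resize(im,(800,600)))
print(W["origin"],proj(W,place(v,np.array(P))).round(0).tolist())
```

```text
shift [-0.08 -0.02  0.03] yaw -0.03 now ang -7.6 [ 0.546  -0.2218  0.2008] t 2.1
[ 0.55567621 -0.13915195  0.34432778] [[171.0, 96.0], [181.0, 223.0], [250.0, 107.0], [251.0, 257.0], [321.0, 98.0], [313.0, 236.0]]
```

View pics/w1.png

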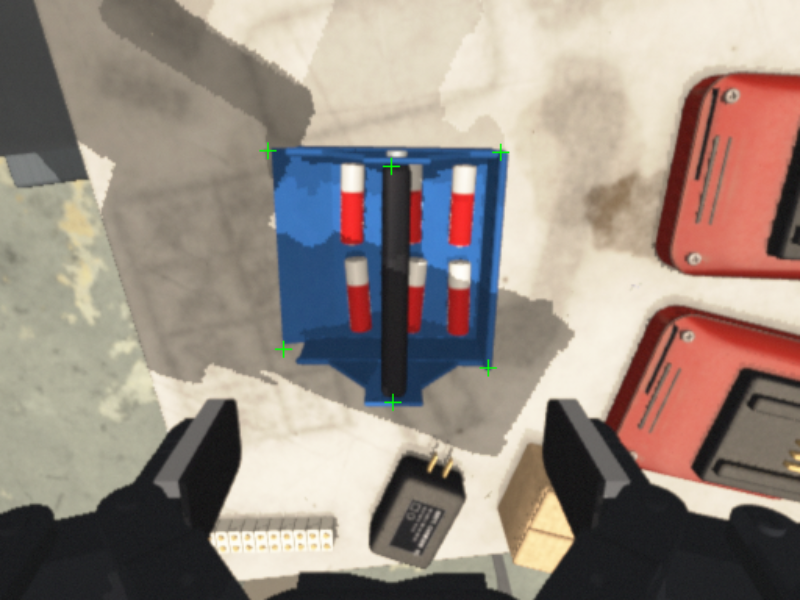

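{"api": "drive_tool", "payload": {
  "motion": [
    [[85,-0.1,0.05,1.2,0],[85,-0.1,0.05,2.4,0],[85,-0.1,0.05,3.6,0],[85,-0.1,0.05,4.6,0],[85,-0.1,0.05,4.6,0],[0,-0.1,0.05,4.6,0],[0,-0.1,0.05,4.6,0],[0,-0.1,0.05,4.6,0],[0,-0.1,0.05,4.6,0],[0,-0.1,0.05,4.6,0]]
  ],
  "squeeze": 50
}}

```text
t: 3.15
tcp_pos: [0.5471, -0.2217, 0.0646]
tool_rot: [0.751, 0.661, 0.0, 0.001]
force: [-1.4, 0.6, 2.0]
finger_gap: 0.152
gripper_force: 48.4
```

{"api": "drive_tool", "payload": {
  "motion": [
    [[0,0,0,0,0],[0,0,0,0,0],[0,0,0,0,0],[0,0,0,-0.3,0],[0,0,0,-0.6,0],[0,0,0,-1,0],[0,0,0,-1,0]]
  ]
}}

```text
t: 3.85
tcp_pos: [0.5473, -0.2219, 0.0951]
tool_rot: [0.751, 0.661, 0.0, 0.002]
force: [0.1, -0.6, -4.0]
finger_gap: 0.152
gripper_force: 49.0
```

Run:
```python
from h import *
from station import manip
import cv2
T=manip.camera_model("top")
im=cv2.imread("pics/top0.png"); v=(.5235,.191,np.radians(14.2))
P=np.array([(-.096,.097,.066),(-.096,-.097,.066),(-.094,.033,.106),(-.094,-.033,.106),(.1,.093,.129),(.1,-.093,.129),(.008,.09,.149),(.008,-.09,.149),(.097,.09,.129),(.097,-.09,.129)])
o=np.array([235,230]); im=cv2.resize(im[230:410,235:415],None,fx=3.3,fy=3.3,interpolation=cv2.INTER_CUBIC)
for p in proj(T,place(v,P)): cv2.drawMarker(im,tuple(int(a) for a in (p*1.5625-o)*3.3),(0,0,255),0,14,1)
cv2.imwrite("pics/b1.png",im)
go(manip.sense(),.545,-.224,.27)
```

```text
shift [-0.09 -0.05 -5.83] yaw 0 now ang -7.3 [ 0.5473 -0.2219  0.0951] t 3.85
```

View pics/b1.png

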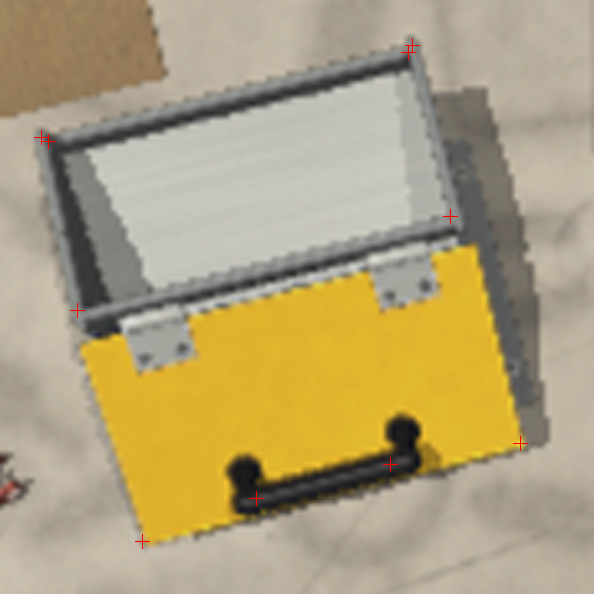

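{"api": "drive_tool", "payload": {
  "motion": [
    [[0,0,0,-0.6,0],[0,0,0,-1.4,0],[0,0,0,-2.2,0],[0,0,0,-3,0],[0,0,0,-3.8,0],[0,0,0,-4.6,0],[0,0,0,-5.2,0],[0,0,0,-5.6,0],[0,0,0,-5.8,0]]
  ]
}}

```text
t: 4.75
tcp_pos: [0.5463, -0.2213, 0.2682]
tool_rot: [0.751, 0.661, 0.0, 0.001]
force: [0.4, 0.1, -4.8]
finger_gap: 0.151
gripper_force: 49.3
```

Run:
```python
from h import *
from station import manip
s=manip.sense();go(s,.6127,.2136,.27,14.2);print(s["force"],s["finger_gap"])
```

```text
shift [14.66  0.35 -0.07] yaw -2.69 now ang -7.3 [ 0.5463 -0.2213  0.2682] t 4.75
[ 0.40005465  0.12190648 -4.81182084] 0.15099739286198116
```

{"api": "drive_tool", "payload": {
  "motion": [
    [[0,0.3,0,0,-0.1],[0,1,0,0,-0.3],[0,2,0,0,-0.5],[0,3.1,0.1,0,-0.7],[0,4.2,0.1,0,-0.9],[0,5.3,0.1,0,-1.1],[0,6.4,0.1,0,-1.3],[0,7.5,0.2,0,-1.5],[0,8.6,0.2,0,-1.7],[0,9.7,0.2,0,-1.9]]
  ]
}}

```text
t: 5.75
tcp_pos: [0.588, 0.0688, 0.2656]
tool_rot: [0.656, 0.755, -0.001, -0.002]
force: [1.2, -0.3, -4.7]
finger_gap: 0.154
gripper_force: 49.2
```

Run:
```python
from h import *
from station import manip
s=manip.sense();go(s,.6127,.2136,.27,14.2);print(s["force"],s["finger_gap"])
```

```text
shift [ 4.67  1.49 -0.15] yaw -0.77 now ang 8.0 [0.588  0.0688 0.2656] t 5.75
[ 1.20215322 -0.28397644 -4.69234082] 0.1543837831755491
```

{"api": "drive_tool", "payload": {
  "motion": [
    [[0,0.9,0.3,0,-0.2],[0,1.9,0.6,0,-0.4],[0,2.9,0.9,-0.1,-0.6],[0,3.8,1.2,-0.1,-0.8],[0,4.4,1.4,-0.1,-0.8],[0,4.7,1.5,-0.1,-0.8],[0,4.7,1.5,-0.1,-0.8],[0,4.7,1.5,-0.1,-0.8]]
  ]
}}

```text
t: 6.55
tcp_pos: [0.614, 0.2115, 0.2697]
tool_rot: [0.614, 0.789, -0.001, -0.0]
force: [0.0, 0.2, -4.8]
finger_gap: 0.153
gripper_force: 49.3
```

```bash
cat >> h.py <<'E'
BIN=(.5235,.191,np.radians(14.2))
def bar(s,b,y,z): # units to put bar centre at bin x,y (mm), height z (mm)
    w=place(BIN,np.array([[b/1e3,y/1e3,z/1e3-.0155]]))[0]; go(s,*w,14.2)
def where(s):
    w=R.from_euler('z',-BIN[2]).apply(s["tcp_pos"]-[BIN[0],BIN[1],0])*1e3; print("bar in bin",(w+[0,0,15.5]).round(1),"F",R.from_euler('z',-BIN[2]).apply(s["force"]).round(1),"gap",round(s["finger_gap"]*85.4,1),"t",round(s["t"],2))
E
python3 - <<'E'
from h import *
from station import manip
import cv2
s=manip.sense();where(s);bar(s,92,0,212)
im=manip.snapshot("side")[:,:,::-1]
cv2.imwrite("pics/s2.png",cv2.resize(im[70:270,140:340],(600,600),interpolation=cv2.INTER_CUBIC))
E
```

```text
bar in bin [ 92.7  -2.3 285.2] F [ 0.1  0.2 -4.8] gap 13.1 t 6.55
shift [ 0.08 -0.02  2.44] yaw 0.01 now ang 14.3 [0.614  0.2115 0.2697] t 6.55
```

View pics/s2.png

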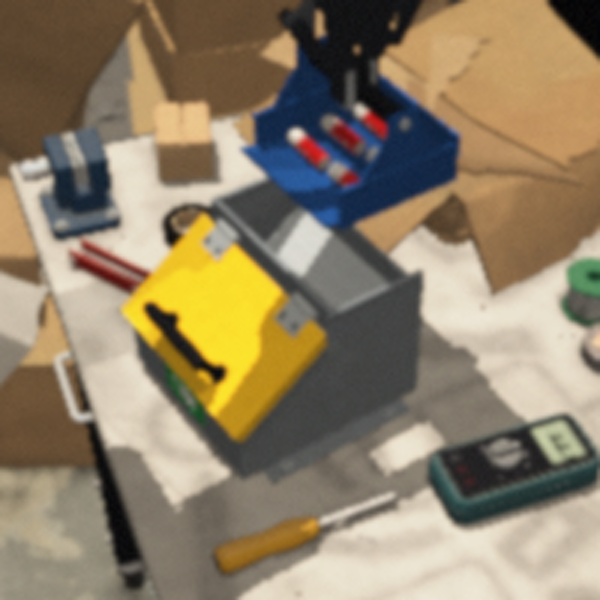

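{"api": "drive_tool", "payload": {
  "motion": [
    [[0,0.1,0,0.7,0],[0,0.1,0,1.4,0],[0,0.1,0,2,0],[0,0.1,0,2.3,0],[0,0.1,0,2.4,0],[0,0.1,0,2.4,0],[0,0.1,0,2.4,0]]
  ],
  "squeeze": 25
}}

```text
t: 7.3
tcp_pos: [0.6145, 0.2152, 0.1995]
tool_rot: [0.614, 0.789, 0.001, 0.001]
force: [0.1, 0.0, -4.2]
finger_gap: 0.155
gripper_force: 49.2
```

Run:
```python
from h import *
from station import manip
s=manip.sense();where(s)
for a in (84,80,76): bar(s,a,0,213)
```

```text
bar in bin [ 94.2   1.1 215. ] F [ 0.1  0.  -4.2] gap 13.3 t 7.3
shift [-0.04 -0.34  0.06] yaw 0.01 now ang 14.3 [0.6145 0.2152 0.1995] t 7.3
shift [-0.04 -0.47  0.06] yaw 0.01 now ang 14.3 [0.6145 0.2152 0.1995] t 7.3
shift [-0.04 -0.61  0.06] yaw 0.01 now ang 14.3 [0.6145 0.2152 0.1995] t 7.3
```

{"api": "drive_tool", "payload": {
  "motion": [
    [[0,0,0,0.13,0],[0,0,-0.15,0.13,0],[0,0,-0.3,0.13,0],[0,0,-0.4,0.13,0],[0,0,-0.5,0.13,0],[0,0,-0.5,0.13,0]]
  ],
  "squeeze": 20
}}

```text
t: 7.9
tcp_pos: [0.6034, 0.2128, 0.1964]
tool_rot: [0.613, 0.79, 0.005, 0.004]
force: [6.1, 2.5, -5.5]
finger_gap: 0.155
gripper_force: 49.5
```

Run:
```python
from h import *
from station import manip
s=manip.sense();where(s);print(s["gripper_force"])
```

```text
bar in bin [ 82.8   1.5 211.9] F [ 6.6  1.  -5.5] gap 13.3 t 7.9
49.48385775089264
```

{"api": "drive_tool", "payload": {
  "motion": [
    [[5,0,-0.15,-0.1,0],[5,0,-0.3,-0.25,0],[5,0,-0.45,-0.4,0],[5,0,-0.6,-0.5,0],[5,0,-0.75,-0.6,0],[5,0,-0.75,-0.6,0]]
  ],
  "squeeze": 20
}}

```text
t: 8.5
tcp_pos: [0.5754, 0.2058, 0.2126]
tool_rot: [0.614, 0.79, -0.001, -0.001]
force: [-0.2, -0.6, -3.4]
finger_gap: 0.153
gripper_force: 47.3
```

Run:
```python
from h import *
from station import manip
import cv2
s=manip.sense();where(s);print(s["gripper_force"])
im=manip.snapshot("side")[:,:,::-1]
cv2.imwrite("pics/s3.png",cv2.resize(im[70:270,140:340],(600,600),interpolation=cv2.INTER_CUBIC))
```

```text
bar in bin [ 54.    1.7 228.1] F [-0.3 -0.6 -3.4] gap 13.0 t 8.5
47.27185785770416
```

View pics/s3.png

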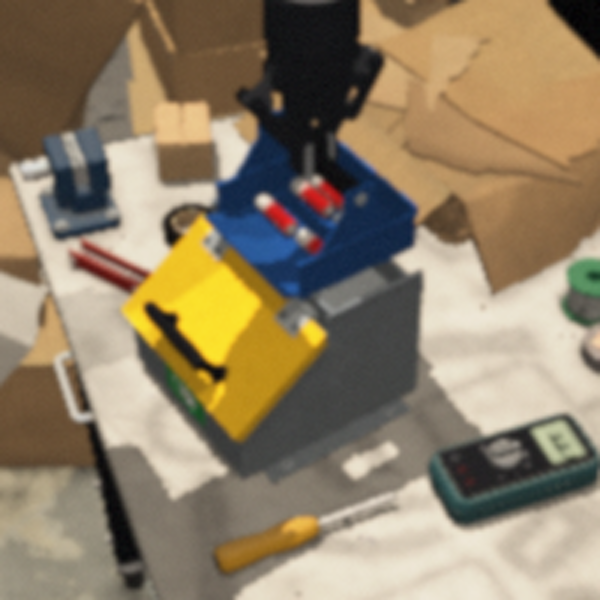

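Run:
```python
from h import *
from station import manip
s=manip.sense()
bar(s,91,0,228); bar(s,91,0,210); bar(s,86,0,210)
```

```text
shift [-0.06  1.23 -0.01] yaw 0.01 now ang 14.3 [0.5756 0.2059 0.2122] t 8.55
shift [-0.06  1.23  0.59] yaw 0.01 now ang 14.3 [0.5756 0.2059 0.2122] t 8.55
shift [-0.06  1.06  0.59] yaw 0.01 now ang 14.3 [0.5756 0.2059 0.2122] t 8.55
```

{"api": "drive_tool", "payload": {
  "motion": [
    [[5,0,0.4,-0.1,0],[5,0,0.8,-0.1,0],[5,0,1.25,-0.1,0],[5,0,1.25,0.3,0],[5,0,1.25,0.5,0],[5,0,1.2,0.65,0],[5,0,1.1,0.65,0],[5,0,1.1,0.65,0]]
  ]
}}

```text
t: 9.35
tcp_pos: [0.608, 0.2141, 0.1926]
tool_rot: [0.614, 0.79, -0.001, -0.001]
force: [0.3, -0.2, -4.3]
finger_gap: 0.152
gripper_force: 47.3
```

Run:
```python
from h import *
from station import manip
s=manip.sense();where(s)
```

```text
bar in bin [ 87.5   1.6 208.1] F [ 0.2 -0.3 -4.3] gap 13.0 t 9.35
```

{"api": "drive_tool", "payload": {
  "motion": [
    [[5,0,0,0.1,0],[5,0,0,0.2,0],[5,0,0,0.25,0],[5,0,0,0.25,0]]
  ]
}}

```text
t: 9.75
tcp_pos: [0.6097, 0.2145, 0.1907]
tool_rot: [0.613, 0.79, 0.001, 0.001]
force: [-6.3, -0.8, 16.8]
finger_gap: 0.151
gripper_force: 50.3
```

Run:
```python
from h import *
from station import manip
import cv2
s=manip.sense();where(s)
W=manip.camera_model("wrist")
a=manip.snapshot("wrist")[:,:,::-1]; b=manip.snapshot("side")[60:252,140:396,::-1]
cv2.imwrite("pics/c4.png",np.hstack([cv2.resize(a,(400,300)),cv2.resize(b,(400,300))]))
```

```text
bar in bin [ 89.3   1.6 206.2] F [-6.3  0.8 16.8] gap 12.9 t 9.75
```

View pics/c4.png

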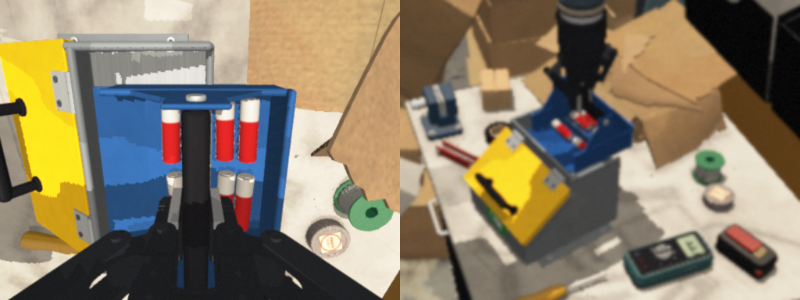

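{"api": "drive_tool", "payload": {
  "motion": [
    [[5,0,0,-0.1,0],[16,0,0,-0.1,0],[16,0,0,-0.1,0],[16,0,0,-0.1,0]]
  ],
  "squeeze": 20
}}

```text
t: 10.25
tcp_pos: [0.6096, 0.2143, 0.1883]
tool_rot: [0.614, 0.79, 0.0, 0.0]
force: [0.4, -0.6, 0.3]
finger_gap: 0.185
gripper_force: 0.1
```

Run:
```python
from h import *
from station import manip
s=manip.sense();where(s)
```

```text
bar in bin [ 89.1   1.5 203.8] F [ 0.2 -0.7  0.3] gap 15.8 t 10.25
```

{"api": "drive_tool", "payload": {
  "motion": [
    [[18,0,-0.1,0,0],[18,0,-0.2,0,0],[18,0,-0.3,0,0],[18,0,-0.4,0,0],[18,0,-0.4,0,0]]
  ]
}}

```text
t: 10.75
tcp_pos: [0.5969, 0.2112, 0.1883]
tool_rot: [0.614, 0.79, -0.0, -0.0]
force: [-0.5, 0.3, 0.3]
finger_gap: 0.21
gripper_force: 0.2
```

Run:
```python
from h import *
from station import manip
import cv2
s=manip.sense();where(s);print(s["gripper_force"])
b=manip.snapshot("side")[60:252,140:396,::-1]
a=manip.snapshot("wrist")[:,:,::-1]
cv2.imwrite("pics/c5.png",np.hstack([cv2.resize(a,(400,300)),cv2.resize(b,(400,300),interpolation=cv2.INTER_CUBIC)]))
```

```text
bar in bin [ 76.1   1.6 203.8] F [-0.5  0.4  0.3] gap 18.0 t 10.75
0.1683798221347388
```

View pics/c5.png

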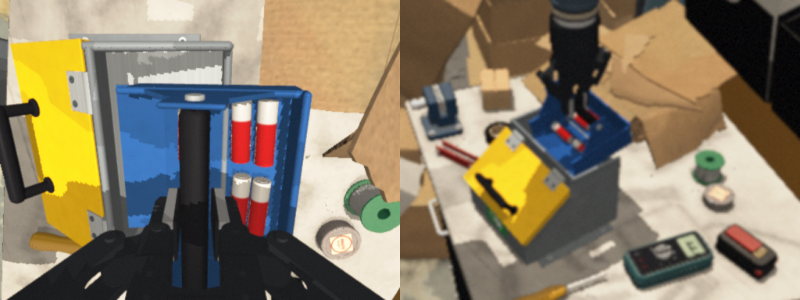

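```bash
cat > tilt.py <<'E'
from h import *
from station import manip
import cv2,sys
def tilt(wpx,spx=None,y=1.6):
    W,S=manip.camera_model("wrist"),manip.camera_model("side")
    P=np.array([(-.074,.065,.0125),(0,.062,.089),(.06,.065,.044)])-[0,0,.08]
    Q=np.array([(.06,-.065,.044)])-[0,0,.08]
    def fun(v): # bar x,z in bin (m), tilt rad (+ spout down), y
        M=lambda A:place(BIN,R.from_euler('y',-v[2]).apply(A)+[v[0],v[3],v[1]])
        r=[(proj(W,M(P))-wpx).ravel()]
        if spx is not None: r.append((proj(S,M(Q))-spx).ravel())
        r.append([(v[3]-y/1e3)*1e3])
        return np.concatenate(r)
    q=least_squares(fun,[.08,.21,0,y/1e3]); v=q.x
    print("bar x %.1f z %.1f tilt %.1f y %.1f"%(v[0]*1e3,v[1]*1e3,np.degrees(v[2]),v[3]*1e3),q.fun.round(1))
E
python3 - <<'E'
from tilt import *
tilt(np.array([(118,88),(195,100),(308,93)])*1.28)
tilt(np.array([(118,88),(195,100),(308,93)])*1.28,np.array([[288.5,145]]))
E
```

```text
bar x 77.2 z 195.9 tilt 9.5 y 1.2 [ 0.8 -7.4  0.4  6.7 -1.1 -3.  -0.4]
bar x 77.4 z 194.7 tilt 9.4 y 1.0 [ 1.1 -7.2  1.   6.7 -2.1 -2.9 -1.  -3.4 -0.6]
```

{"api": "drive_tool", "payload": {
  "motion": [
    [[20,0,-0.15,0,0],[20,0,-0.3,0,0],[20,0,-0.45,0,0],[20,0,-0.6,0.05,0],[20,0,-0.7,0.1,0],[20,0,-0.7,0.1,0]]
  ]
}}

```text
t: 11.45
tcp_pos: [0.5762, 0.2059, 0.1851]
tool_rot: [0.614, 0.79, -0.001, -0.001]
force: [-0.7, 0.0, 0.3]
finger_gap: 0.235
gripper_force: 2.2
```

Run:
```python
from h import *
from station import manip
s=manip.sense();where(s);print(s["gripper_force"])
```

```text
bar in bin [ 54.8   1.5 200.6] F [-0.6  0.2  0.3] gap 20.1 t 11.45
2.1541738277301192
```

{"api": "drive_tool", "payload": {
  "motion": [
    [[0,0,0,0,0],[0,0,0,0,0],[0,0,0,0,0],[0,0,0,0,0]]
  ],
  "squeeze": 30
}}

```text
t: 11.85
tcp_pos: [0.5774, 0.2062, 0.186]
tool_rot: [0.614, 0.79, 0.0, 0.0]
force: [-2.2, -1.1, 5.6]
finger_gap: 0.21
gripper_force: 29.7
```

Run:
```python
from h import *
from station import manip
import cv2
s=manip.sense();where(s);print(s["gripper_force"])
b=manip.snapshot("side")[90:210,180:340,::-1]
a=manip.snapshot("wrist")[:,:,::-1]
cv2.imwrite("pics/c6.png",np.hstack([cv2.resize(a,(400,300)),cv2.resize(b,(400,300),interpolation=cv2.INTER_CUBIC)]))
```

```text
bar in bin [ 56.    1.5 201.5] F [-2.4 -0.5  5.6] gap 17.9 t 11.85
29.734653532505035
```

View pics/c6.png

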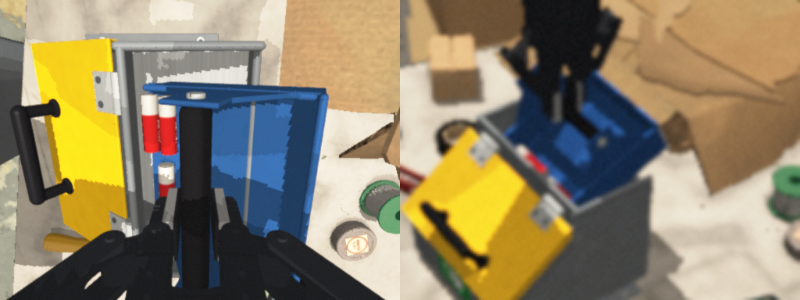

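Run:
```python
from tilt import *
tilt(np.array([(144,86),(196,100),(325,90)])*1.28,np.array([[285,147]]))
```

```text
bar x 58.9 z 188.7 tilt 19.9 y 1.7 [ 0.6 -7.5  1.7  3.3 -2.4  1.8 -2.1 -5.4  0.1]
```

{"api": "drive_tool", "payload": {
  "motion": [
    [[0,0,0,-0.2,0],[0,0,0,-0.4,0],[0,0,0,-0.6,0],[0,0,0,-0.6,0],[0,0,0,-0.6,0],[0,0,0,-0.6,0]]
  ]
}}

```text
t: 12.55
tcp_pos: [0.5829, 0.2069, 0.2053]
tool_rot: [0.614, 0.789, 0.005, 0.004]
force: [6.4, 1.2, -4.3]
finger_gap: 0.205
gripper_force: 40.3
```

```bash
cat > red.py <<'E'
from h import *
from station import manip
import cv2
def red(tag,n="wrist"):
    a=manip.snapshot(n); np.save(f"pics/{tag}.npy",a); a=a.astype(int)
    m=((a[...,0]>150)&(a[...,1]<70)&(a[...,2]<70)).astype(np.uint8)
    k,_,st,c=cv2.connectedComponentsWithStats(m)
    print(n,[(c[i].round().astype(int).tolist(),int(st[i,4])) for i in range(1,k) if st[i,4]>15])
E
python3 - <<'E'
from red import *
s=manip.sense();where(s);print(s["gripper_force"]); red("r1")
E
```

```text
bar in bin [ 61.5   0.8 220.8] F [ 6.5 -0.4 -4.3] gap 17.5 t 12.55
40.32058283686638
wrist [([183, 168], 705), ([215, 173], 915), ([198, 247], 360)]
```

{"api": "drive_tool", "payload": {
  "motion": [
    [[0,0,-0.15,-0.05,0],[0,0,-0.3,-0.1,0],[0,0,-0.45,-0.12,0],[0,0,-0.6,-0.15,0],[0,0,-0.6,-0.15,0],[0,0,-0.6,-0.15,0]]
  ]
}}

```text
t: 13.2
tcp_pos: [0.5682, 0.2031, 0.2107]
tool_rot: [0.614, 0.789, 0.008, 0.007]
force: [9.9, 2.6, -4.7]
finger_gap: 0.207
gripper_force: 63.0
```

Run:
```python
from red import *
s=manip.sense();where(s);print(s["gripper_force"]); red("r2"); red("r2s","side")
```

```text
bar in bin [ 46.3   0.7 226.2] F [10.2  0.1 -4.7] gap 17.7 t 13.2
63.01084980019368
wrist [([205, 165], 660), ([224, 170], 611), ([210, 239], 282)]
side [([233, 150], 35), ([401, 288], 92), ([428, 353], 144)]
```

```bash
cat >> red.py <<'E'
def hull(a,tag=""):
    h=cv2.cvtColor(a,cv2.COLOR_RGB2HSV)
    m=((h[...,0]>100)&(h[...,0]<118)&(h[...,1]>140)&(h[...,2]>35)).astype(np.uint8)
    m=cv2.morphologyEx(m,cv2.MORPH_OPEN,np.ones((3,3)))
    c=max(cv2.findContours(m,cv2.RETR_EXTERNAL,cv2.CHAIN_APPROX_NONE)[0],key=cv2.contourArea)
    print(tag,cv2.contourArea(c),cv2.approxPolyDP(cv2.convexHull(c),2.5,True)[:,0].tolist())
E
python3 - <<'E'
from red import *
for t in("r1","r2","r2s"): hull(np.load(f"pics/{t}.npy"),t)
E
```

```text
r1 28795.5 [[186, 108], [223, 105], [416, 116], [420, 127], [389, 309], [325, 300], [211, 250], [196, 199]]
r2 27874.5 [[206, 106], [249, 105], [440, 120], [401, 318], [327, 301], [318, 296], [271, 239], [209, 128]]
r2s 1692.5 [[257, 112], [279, 131], [283, 139], [256, 169], [250, 170], [223, 137], [228, 121]]
```

Run:
```python
from tilt import *
for n,a,b in (("c4",(120,109),(378,115)),("c5",(151,113),(394,119)),("r1",(186,108),(416,116)),("r2",(206,106),(440,120))):
    print(n,end=" ");tilt(np.array([a,(251,128),b]))
```

```text
c4 bar x 45.6 z 223.5 tilt 1.4 y 1.9 [ 0.7 -3.8  0.2  5.2 -0.8 -3.6  0.3]
c5 bar x 47.2 z 217.6 tilt 10.3 y 0.3 [ 0.7 -7.6  0.4  6.8 -1.  -3.3 -1.3]
r1 bar x 49.0 z 214.4 tilt 21.9 y 1.2 [ 0.2 -5.9  0.4  2.9 -0.5  0.5 -0.4]
r2 bar x 49.9 z 221.1 tilt 29.5 y 2.0 [ 0.4 -4.9  0.3  3.4 -0.5 -0.6  0.4]
```

{"api": "drive_tool", "payload": {
  "motion": [
    [[0,0,1.2,0,0],[0,0,1.3,0,0],[0,0,1.3,0,0],[0,0,1.3,0,0]]
  ]
}}

```text
t: 13.7
tcp_pos: [0.5998, 0.2116, 0.2086]
tool_rot: [0.614, 0.79, 0.002, 0.002]
force: [5.0, 1.6, -2.9]
finger_gap: 0.168
gripper_force: 37.5
```

Run:
```python
from red import *
s=manip.sense();where(s);print(s["gripper_force"]); red("r3"); red("r3s","side");red("r3t","top"); hull(np.load("pics/r3.npy"))
```

```text
bar in bin [ 79.1   1.3 224.1] F [ 5.2  0.4 -2.9] gap 14.4 t 13.7
37.49910023761913
wrist [([177, 173], 942), ([163, 255], 472)]
side [([232, 149], 32), ([401, 289], 88), ([429, 353], 150)]
top [([216, 192], 22)]
 29288.0 [[162, 106], [377, 105], [392, 111], [395, 123], [372, 301], [331, 302], [179, 277]]
```

{"api": "drive_tool", "payload": {
  "motion": [
    [[0,0,0,0.3,0],[0,0,-0.1,0.6,0],[17,0,-0.1,0.65,0],[18,0,-0.1,0.65,0],[20,0,-0.2,0.7,0],[20,0,-0.3,0.75,0],[21.5,0,-0.3,0.8,0],[21.5,0,-0.3,0.8,0]]
  ]
}}

```text
t: 14.65
tcp_pos: [0.5878, 0.2089, 0.183]
tool_rot: [0.614, 0.79, -0.001, -0.001]
force: [-0.8, 0.3, 0.5]
finger_gap: 0.248
gripper_force: 0.4
```

Run:
```python
from red import *
s=manip.sense();where(s);print(s["gripper_force"]); red("r4"); red("r4s","side");red("r4t","top"); hull(np.load("pics/r4.npy"))
```

```text
bar in bin [ 66.7   1.6 198.5] F [-0.7  0.5  0.5] gap 21.2 t 14.65
0.4194624535739422
wrist [([193, 178], 958)]
side [([401, 289], 96), ([428, 353], 148)]
top []
 29002.0 [[412, 113], [419, 123], [394, 308], [284, 365], [268, 367], [192, 257], [173, 114], [207, 109]]
```

Run:
```python
import numpy as np,cv2
a=np.load("pics/r4.npy")[:,:,::-1]; b=np.load("pics/r4s.npy")[100:200,190:320,::-1]; c=np.load("pics/r4t.npy")[140:260,150:270,::-1]
A=cv2.resize(a[60:330,110:470],(800,600),interpolation=cv2.INTER_CUBIC)
L=cv2.resize(a[70:330,120:330],(420,520),interpolation=cv2.INTER_CUBIC)
B=cv2.resize(b,(380,300),interpolation=cv2.INTER_CUBIC);C=cv2.resize(c,(300,300),interpolation=cv2.INTER_CUBIC)
o=np.zeros((600,800,3),np.uint8); o[:520,:420]=L; o[:300,420:800]=B; o[300:600,420:720]=C
cv2.imwrite("pics/last.png",o)
```

```text
(no output)
```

View pics/last.png

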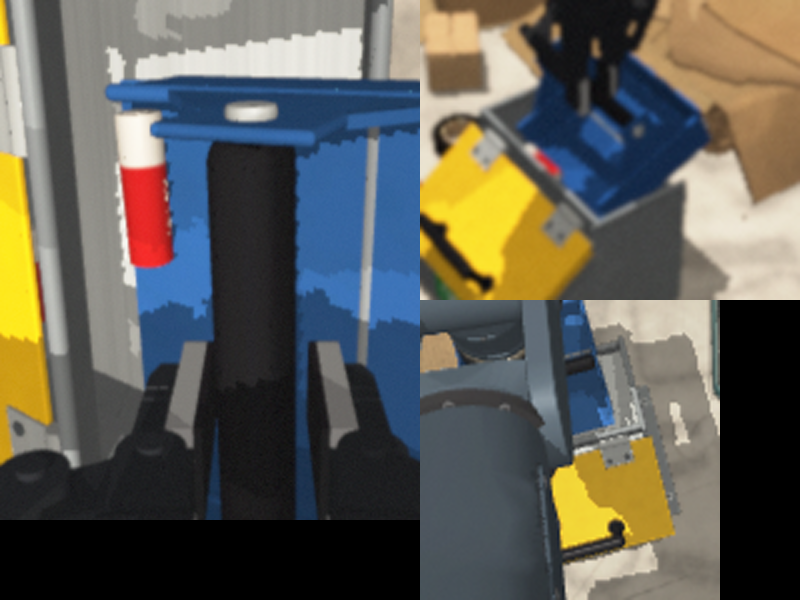

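{"api": "drive_tool", "payload": {
  "motion": [
    [[22,0,-0.2,0.05,0],[22,0,-0.4,0.1,0],[22,0,-0.6,0.1,0],[22,0,-0.6,0.1,0],[22,0,-0.6,0.1,0]]
  ]
}}

```text
t: 15.3
tcp_pos: [0.5702, 0.2045, 0.181]
tool_rot: [0.614, 0.79, -0.001, -0.001]
force: [-3.0, 0.6, 1.9]
finger_gap: 0.256
gripper_force: 1.5
```

Run:
```python
from red import *
s=manip.sense();where(s);print(s["gripper_force"]); red("r5"); red("r5s","side");red("r5t","top"); hull(np.load("pics/r5.npy"))
```

```text
bar in bin [ 48.5   1.6 196.5] F [-2.8  1.3  1.9] gap 21.9 t 15.3
1.5093687549233437
wrist [([202, 169], 496)]
side [([401, 289], 92), ([428, 353], 146)]
top []
 29185.0 [[434, 117], [401, 314], [286, 364], [267, 367], [214, 239], [198, 110], [248, 106]]
```

{"api": "drive_tool", "payload": {
  "motion": [
    [[22,0,0.8,0,0],[22,0,0.8,0,0],[22,0,0.8,0,0]]
  ]
}}

```text
t: 15.75
tcp_pos: [0.5952, 0.2105, 0.1808]
tool_rot: [0.614, 0.79, 0.0, 0.0]
force: [-0.8, -0.8, -0.7]
finger_gap: 0.253
gripper_force: 0.2
```

Run:
```python
from red import *
s=manip.sense();where(s);print(s["gripper_force"]); red("r6"); red("r6s","side");red("r6t","top"); hull(np.load("pics/r6.npy"))
a=np.load("pics/r6.npy").astype(int); m=(a[...,0]>140)&(a[...,1]<90)&(a[...,2]<90); ys,xs=np.nonzero(m[:300,:330]); print(len(xs), xs.min() if len(xs) else 0,xs.max() if len(xs) else 0,ys.min() if len(xs) else 0,ys.max() if len(xs) else 0)
```

```text
bar in bin [ 74.3   1.3 196.3] F [-0.9 -0.6 -0.7] gap 21.6 t 15.75
0.23107059620087966
wrist []
side [([401, 289], 95), ([429, 353], 147)]
top []
 33861.0 [[147, 110], [383, 113], [401, 121], [378, 296], [285, 365], [263, 368], [164, 295], [144, 118]]
0 0 0 0 0
```

{"api": "drive_tool", "payload": {
  "motion": [
    [[0,0,0,0,0],[0,0,0,0,0],[0,0,0,0,0],[0,0,0,-0.4,0],[0,0,0.2,-1,0],[0,0,0.2,-1.6,0],[0,0,0.2,-2.2,0],[0,0,0.2,-2.5,0],[0,0,0.2,-2.5,0],[0,0,0.2,-2.5,0]]
  ],
  "squeeze": 50
}}

```text
t: 16.9
tcp_pos: [0.5995, 0.2118, 0.2549]
tool_rot: [0.614, 0.79, -0.001, -0.001]
force: [-0.3, -0.1, -2.7]
finger_gap: 0.154
gripper_force: 50.6
```

Run:
```python
from red import *
s=manip.sense();where(s);print(s["gripper_force"]); red("r7"); red("r7s","side");red("r7t","top"); hull(np.load("pics/r7.npy"))
hull(np.load("pics/r7s.npy"))
for n in("r7","r7s","r7t"):
    a=np.load(f"pics/{n}.npy").astype(int); m=((a[...,0]>90)&(a[...,1]<.55*a[...,0])&(a[...,2]<.55*a[...,0])).astype(np.uint8)
    k,_,st,c=cv2.connectedComponentsWithStats(m); print(n,[(c[i].round().astype(int).tolist(),int(st[i,4])) for i in range(1,k) if 6<st[i,4]<1500])
```

```text
bar in bin [ 78.8   1.6 270.4] F [-0.3  0.  -2.7] gap 13.2 t 16.9
50.64972102642059
wrist []
side [([401, 289], 90), ([428, 353], 141)]
top []
 35975.0 [[119, 113], [156, 109], [357, 111], [382, 118], [361, 296], [332, 302], [169, 302], [141, 295]]
 2030.5 [[221, 114], [234, 96], [263, 102], [285, 119], [285, 132], [256, 147], [243, 149], [219, 127]]
r7 [([366, 350], 12)]
r7s [([177, 156], 24), ([174, 160], 59), ([359, 213], 169), ([388, 281], 1296)]
r7t [([333, 118], 267), ([369, 119], 93), ([387, 122], 264), ([287, 113], 23), ([422, 132], 92), ([360, 138], 15), ([352, 138], 15), ([407, 148], 49)]
```

Run:
```python
from h import *
from station import manip
go(manip.sense(),.546,-.224,.2,-7.3)
```

```text
shift [-13.64  -5.31   1.83] yaw 2.7 now ang 14.3 [0.5996 0.2119 0.2545] t 17.05
```

{"api": "drive_tool", "payload": {
  "motion": [
    [[0,-0.8,-0.3,0,0.2],[0,-2.1,-0.8,0,0.4],[0,-3.4,-1.3,0,0.7],[0,-4.7,-1.8,0,1],[0,-6,-2.3,0,1.3],[0,-7.3,-2.8,0,1.6],[0,-8.6,-3.3,0.2,1.9],[0,-9.9,-3.9,0.5,2.2],[0,-11.2,-4.4,0.8,2.5],[0,-12.5,-4.9,1.2,2.7]]
  ]
}}

```text
t: 18.05
tcp_pos: [0.5502, -0.1893, 0.2194]
tool_rot: [0.751, 0.66, 0.0, -0.0]
force: [0.2, -0.3, -2.8]
finger_gap: 0.152
gripper_force: 50.6
```

Run:
```python
from h import *
from station import manip
go(manip.sense(),.546,-.224,.075,-7.3)
```

```text
shift [-1.17  0.01  4.81] yaw -0.01 now ang -7.4 [ 0.5502 -0.1893  0.2194] t 18.05
```

{"api": "drive_tool", "payload": {
  "motion": [
    [[0,-0.6,0,0.8,0],[0,-1.2,0,2,0],[0,-1.2,0,3.2,0],[0,-1.2,0,4.2,0],[0,-1.2,0,4.7,0],[0,-1.2,0,4.9,0],[0,-1.2,0,5,0],[0,-1.2,0,5.1,0],[0,-1.2,0,5.15,0]]
  ]
}}

```text
t: 18.95
tcp_pos: [0.5468, -0.2237, 0.0662]
tool_rot: [0.751, 0.661, 0.0, 0.001]
force: [0.3, -0.6, -2.3]
finger_gap: 0.152
gripper_force: 50.5
```

{"api": "drive_tool", "payload": {
  "motion": [
    [[0,0,0,0.05,0],[0,0,0,0.1,0],[0,0,0,0.15,0],[0,0,0,0.15,0]]
  ]
}}

```text
t: 19.35
tcp_pos: [0.5465, -0.2235, 0.0613]
tool_rot: [0.751, 0.661, 0.0, 0.0]
force: [0.7, -0.2, -0.4]
finger_gap: 0.157
gripper_force: 50.8
```

{"api": "drive_tool", "payload": {
  "motion": [
    [[20,0,0,0.05,0],[30,0,0,0,0],[40,0,0,0,0],[40,0,0,-0.5,0],[40,0,0,-1.5,0],[40,0,0,-2.5,0],[40,0,0,-3.5,0],[40,0,0,-4,0],[40,0,0,-4.5,0],[30,0,0,-4.5,0]]
  ]
}}

```text
t: 20.35
tcp_pos: [0.5476, -0.2243, 0.1994]
tool_rot: [0.751, 0.661, 0.001, 0.003]
force: [-0.3, -0.2, -0.4]
finger_gap: 0.355
gripper_force: 0.0
```

Run:
```python
from red import *
s=manip.sense(); print(s["tcp_pos"],s["force"],s["finger_gap"]); red("r8"); red("r8s","side"); red("r8t","top"); hull(np.load("pics/r8.npy")); hull(np.load("pics/r8t.npy"),"top")
hull(cv2.resize(cv2.imread("pics/top0.png"),(512,384))[:,:,::-1].copy(),"top0")
b=place(BIN,np.array([[-.094,0,.106+.012-.019+.09]]))[0]; go(s,*b,14.2)
```

```text
[ 0.54764311 -0.22426157  0.19944333] [-0.27289867 -0.19949275 -0.36609886] 0.3550855208069592
wrist [([491, 50], 313), ([475, 172], 127), ([478, 216], 683)]
side [([404, 290], 219), ([430, 355], 324)]
top []
 20277.5 [[319, 97], [311, 233], [266, 259], [231, 259], [189, 233], [178, 213], [170, 96]]
top 442.5 [[338, 191], [341, 176], [373, 180], [368, 193]]
top0 955.0 [[337, 196], [388, 203], [383, 223], [378, 229], [334, 224]]
shift [12.48 -5.47  0.28] yaw -2.69 now ang -7.3 [ 0.5476 -0.2243  0.1994] t 20.35
```

{"api": "drive_tool", "payload": {
  "motion": [
    [[30,1,-0.4,-0.3,-0.3],[30,2.3,-1,-0.5,-0.6],[30,3.6,-1.6,-0.5,-0.9],[30,4.9,-2.1,-0.5,-1.2],[30,6.2,-2.7,-0.5,-1.5],[30,7.5,-3.3,-0.5,-1.8],[30,8.8,-3.9,-0.5,-2.1],[30,10.1,-4.4,-0.5,-2.4],[30,11.4,-5,-0.4,-2.7],[30,12.5,-5.5,0.2,-2.7]]
  ]
}}

```text
t: 21.5
tcp_pos: [0.4301, 0.1715, 0.1903]
tool_rot: [0.613, 0.79, 0.001, 0.001]
force: [0.4, 0.1, -0.2]
finger_gap: 0.352
gripper_force: 0.0
```

Run:
```python
from red import *
s=manip.sense(); where(s)
b=place(BIN,np.array([[-.094,0,.106+.010-.019]]))[0]; go(s,*b,14.2)
W=manip.camera_model("wrist"); a=manip.snapshot("wrist"); np.save("pics/g.npy",a)
P=np.array([(-.094,.033,.106),(-.094,0,.106),(-.094,-.033,.106),(-.101,.02,.106),(-.087,.02,.106)])
print(proj(W,place(BIN,P)).round(1).tolist())
g=a.max(2)<45; x=a.astype(int)
y=(x[...,0]>120)&(x[...,2]<.4*x[...,0])&(x[...,1]>.6*x[...,0])
for r in range(100,300,20): print(r,[ (int(i),int(j)) for i,j in zip(*[np.flatnonzero(np.diff(np.r_[0,g[r],0])==q) for q in(1,-1)]) if j-i>5],"Y",[(int(i),int(j)) for i,j in zip(*[np.flatnonzero(np.diff(np.r_[0,y[r].astype(int),0])==q) for q in(1,-1)]) if j-i>8])
```

```text
bar in bin [-95.3   4.  205.8] F [ 0.4 -0.  -0.2] gap 30.1 t 21.5
shift [-0.13  0.04  3.11] yaw 0.02 now ang 14.4 [0.4301 0.1715 0.1903] t 21.5
[[253.3, 157.6], [253.0, 202.8], [252.8, 244.2], [243.1, 175.8], [263.3, 175.9]]
100 [] Y [(249, 374)]
120 [] Y [(249, 372)]
140 [(249, 287)] Y [(288, 370)]
160 [(168, 178), (246, 264)] Y [(265, 404)]
180 [(158, 174), (246, 263)] Y [(264, 401)]
200 [(246, 252), (257, 263)] Y [(264, 398)]
220 [(245, 263)] Y [(264, 395)]
240 [(246, 284)] Y [(285, 392)]
260 [(185, 196), (210, 218), (249, 258), (284, 291), (305, 317)] Y [(260, 283), (318, 389)]
280 [(178, 191), (206, 218), (284, 296), (311, 324)] Y [(249, 283), (325, 354)]
```

{"api": "drive_tool", "payload": {
  "motion": [
    [[30,-0.1,0.05,1,0],[30,-0.1,0.05,2,0],[30,-0.1,0.05,2.8,0],[30,-0.1,0.05,3.2,0],[30,-0.1,0.05,3.2,0],[0,-0.1,0.05,3.2,0],[0,-0.1,0.05,3.2,0],[0,-0.1,0.05,3.2,0],[0,-0.1,0.05,3.2,0]]
  ],
  "squeeze": 60
}}

```text
t: 22.45
tcp_pos: [0.4337, 0.1672, 0.0946]
tool_rot: [0.614, 0.79, 0.001, 0.001]
force: [3.0, 2.3, -2.1]
finger_gap: 0.14
gripper_force: 58.5
```

Run:
```python
from h import *
from station import manip
s=manip.sense(); where(s); print(s["gripper_force"])
for a in (10,20,30,40,50):
    p0=np.array([-93,-28.5]); t=np.radians(a); c,q=np.cos(t),np.sin(t)
    p=np.array([p0[0]*c-p0[1]*(-1)*0-0,0]) if 0 else np.array([p0[0]*c+p0[1]*-(-q)*1, -p0[0]*q+p0[1]*c])
    print(a,"dx,dz mm",(p-p0).round(1),"units y,z",((p-p0)*[1,-1]/30).round(2))
```

```text
bar in bin [-92.9  -1.  110.1] F [ 3.4  1.5 -2.1] gap 12.0 t 22.45
58.481647968292236
10 dx,dz mm [-3.5 16.6] units y,z [-0.12 -0.55]
20 dx,dz mm [-4.1 33.5] units y,z [-0.14 -1.12]
30 dx,dz mm [-1.8 50.3] units y,z [-0.06 -1.68]
40 dx,dz mm [ 3.4 66.4] units y,z [ 0.11 -2.21]
50 dx,dz mm [11.4 81.4] units y,z [ 0.38 -2.71]
```

{"api": "drive_tool", "payload": {
  "motion": [
    [[0,0,-0.07,-0.28,0],[0,0,-0.12,-0.55,0],[0,0,-0.14,-0.83,0],[0,0,-0.14,-1.12,0],[0,0,-0.1,-1.4,0],[0,0,-0.06,-1.68,0],[0,0,0.02,-1.95,0],[0,0,0.11,-2.2,0],[0,0,0.24,-2.48,0],[0,0,0.38,-2.71,0]]
  ]
}}

```text
t: 23.45
tcp_pos: [0.4417, 0.1693, 0.1753]
tool_rot: [0.613, 0.79, -0.002, -0.001]
force: [-1.9, -1.4, -5.4]
finger_gap: 0.131
gripper_force: 58.7
```

{"api": "drive_tool", "payload": {
  "motion": [
    [[0,0,0,0,0],[0,0,0,0,0],[0,0,0,0,0]]
  ]
}}

```text
t: 23.75
tcp_pos: [0.4415, 0.1693, 0.1749]
tool_rot: [0.613, 0.79, -0.002, -0.001]
force: [-3.4, -4.4, -1.9]
finger_gap: 0.135
gripper_force: 59.1
```

Run:
```python
from red import *
s=manip.sense(); w=R.from_euler('z',-BIN[2]).apply(s["tcp_pos"]-[BIN[0],BIN[1],0])*1e3
where(s); print("tcp in bin",w.round(1),s["gripper_force"])
for n in("top","side","wrist"):
    red("e"+n,n)
x=np.load("pics/eside.npy").astype(int)
y=((x[...,0]>110)&(x[...,2]<.4*x[...,0])&(x[...,1]>.6*x[...,0])).astype(np.uint8)
y[:,330:]=0
c=max(cv2.findContours(y,0,2)[0],key=cv2.contourArea); print("lid px",cv2.approxPolyDP(cv2.convexHull(c),2,True)[:,0].tolist())
S=manip.camera_model("side")
for a in (0,40,45,50,55):
    r=np.radians(36.3-a)
    print(a,proj(S,place(BIN,np.array([(-.001-.118*np.cos(r),k*.097,.1345-.118*np.sin(r)) for k in(1,-1)]))).round(1).tolist())
```

```text
bar in bin [-84.8  -0.9 190.4] F [-4.4 -3.4 -1.9] gap 11.5 t 23.75
tcp in bin [-84.8  -0.9 174.9] 59.09085273742676
top []
side [([401, 289], 102), ([429, 353], 160)]
wrist []
lid px [[168, 151], [178, 147], [219, 151], [247, 180], [245, 184], [206, 196]]
0 [[180.2, 172.7], [217.9, 215.9]]
40 [[168.9, 153.9], [207.8, 197.9]]
45 [[168.8, 150.7], [207.9, 194.6]]
50 [[169.0, 147.3], [208.3, 191.2]]
55 [[169.5, 143.9], [209.1, 187.6]]
```

Run:
```python
from red import *
S=manip.camera_model("side")
for n in("r8s","eside"):
    x=np.load(f"pics/{n}.npy").astype(int)
    y=((x[...,0]>110)&(x[...,2]<.4*x[...,0])&(x[...,1]>.6*x[...,0])).astype(np.uint8); y[:,330:]=0
    c=max(cv2.findContours(y,0,2)[0],key=cv2.contourArea); print(n,cv2.approxPolyDP(cv2.convexHull(c),1.5,True)[:,0].tolist())
for a in (0,40,45,50,55):
    r=np.radians(36.3-a); u=np.array([-np.cos(r),-np.sin(r)]);nn=np.array([-np.sin(r),np.cos(r)])
    P=[(-.001+d*u[0]+h*nn[0],k*.097,.1345+d*u[1]+h*nn[1]) for d in(.118,) for k in(1,-1) for h in(.0015,-.0015)]
    print(a,proj(S,place(BIN,np.array(P))).round(1).tolist())
```

```text
r8s [[206, 141], [248, 182], [247, 186], [220, 216], [215, 214], [182, 174], [184, 167]]
eside [[168, 151], [178, 147], [205, 148], [219, 151], [247, 180], [245, 184], [206, 196]]
0 [[179.9, 172.5], [180.6, 172.9], [217.6, 215.7], [218.2, 216.1]]
40 [[168.9, 153.5], [169.0, 154.4], [207.8, 197.4], [207.8, 198.4]]
45 [[168.8, 150.2], [168.8, 151.2], [207.9, 194.1], [207.8, 195.1]]
50 [[169.0, 146.8], [168.9, 147.8], [208.4, 190.7], [208.2, 191.7]]
55 [[169.5, 143.4], [169.4, 144.4], [209.2, 187.1], [208.9, 188.2]]
```

Run:
```python
from red import *
W=manip.camera_model("wrist"); a=np.load("pics/ewrist.npy"); x=a.astype(int)
y=((x[...,0]>100)&(x[...,2]<.4*x[...,0])&(x[...,1]>.6*x[...,0])).astype(np.uint8)
c=max(cv2.findContours(y,0,2)[0],key=cv2.contourArea); print(cv2.approxPolyDP(cv2.convexHull(c),1.5,True)[:,0].tolist())
g=a.max(2)<50
for r in range(90,260,15): print(r,[(int(i),int(j)) for i,j in zip(*[np.flatnonzero(np.diff(np.r_[0,g[r],0])==q) for q in(1,-1)]) if j-i>5])
for t in (40,43,46,50,54):
    r=np.radians(36.3-t); u=np.array([-np.cos(r),-np.sin(r)]);n=np.array([-np.sin(r),np.cos(r)])
    f=lambda d,k,h:(-.001+d*u[0]+h*n[0],k,.1345+d*u[1]+h*n[1])
    print(t,proj(W,place(BIN,np.array([f(.118,.097,.0015),f(.118,-.097,.0015),f(0.02,.097,.0015),f(.092,.033,.032),f(.092,.033,.025),f(.092,.033,.039)]))).round(1).tolist())
```

```text
[[176, 39], [416, 43], [381, 290], [330, 303], [192, 292]]
90 []
105 []
120 []
135 []
150 [(235, 250)]
165 [(225, 257)]
180 [(153, 161), (235, 247), (254, 266)]
195 [(235, 266)]
210 [(236, 266)]
225 [(236, 266)]
240 [(235, 266)]
255 [(209, 220), (234, 268), (281, 292)]
40 [[181.1, 40.6], [199.5, 363.5], [384.1, 42.3], [239.2, 189.2], [238.8, 184.4], [239.7, 194.4]]
43 [[179.8, 39.4], [199.1, 371.3], [385.2, 42.1], [243.7, 192.6], [242.2, 187.6], [245.2, 198.1]]
46 [[179.2, 38.1], [199.2, 379.4], [386.5, 41.9], [248.9, 196.1], [246.4, 190.8], [251.7, 201.9]]
50 [[179.6, 36.2], [200.3, 390.9], [388.4, 41.7], [257.3, 201.0], [253.2, 195.4], [261.9, 207.2]]
54 [[181.5, 34.2], [202.3, 403.0], [390.4, 41.4], [267.4, 206.1], [261.6, 200.1], [273.9, 212.6]]
```

{"api": "drive_tool", "payload": {
  "motion": [
    [[0,0,0.06,-0.1,0],[0,0,0.12,-0.2,0],[0,0,0.12,-0.2,0],[0,0,0.12,-0.2,0]]
  ]
}}

```text
t: 24.3
tcp_pos: [0.4447, 0.1701, 0.1808]
tool_rot: [0.613, 0.79, -0.002, -0.002]
force: [-4.2, -4.7, -1.3]
finger_gap: 0.13
gripper_force: 58.7
```

Run:
```python
from red import *
s=manip.sense(); where(s)
S,W=manip.camera_model("side"),manip.camera_model("wrist")
xs=[]
for n in("side","wrist"):
    x=manip.snapshot(n); np.save(f"pics/f{n}.npy",x); x=x.astype(int)
    y=((x[...,0]>100)&(x[...,2]<.4*x[...,0])&(x[...,1]>.6*x[...,0])).astype(np.uint8)
    if n=="side": y[:,330:]=0
    c=max(cv2.findContours(y,0,2)[0],key=cv2.contourArea); print(n,cv2.approxPolyDP(cv2.convexHull(c),1.5,True)[:,0].tolist())
# free estimate from side: hull corners of front edge, edge mid rows, corrected by shut bias
for t in (44,47,50,53,56):
    r=np.radians(36.3-t); u=np.array([-np.cos(r),-np.sin(r)])
    P=place(BIN,np.array([(-.001+.118*u[0],k*.097,.1345+.118*u[1]) for k in(1,-1)]))
    print(t,proj(S,P).round(1).tolist(),proj(W,P[:1]).round(1).tolist())
g=np.load("pics/fwrist.npy").max(2)<50; print([(int(i),int(j)) for i,j in zip(*[np.flatnonzero(np.diff(np.r_[0,g[225],0])==q) for q in(1,-1)]) if j-i>5])
```

```text
bar in bin [-81.5  -1.  196.3] F [-5.2 -3.5 -1.3] gap 11.1 t 24.3
side [[169, 147], [181, 145], [217, 150], [247, 180], [245, 183], [208, 194], [168, 151]]
wrist [[171, 39], [405, 44], [373, 285], [330, 303], [188, 297]]
44 [[168.8, 151.3], [207.8, 195.3]] [[175.3, 40.4]]
47 [[168.8, 149.4], [208.0, 193.3]] [[174.6, 39.2]]
50 [[169.0, 147.3], [208.3, 191.2]] [[174.6, 37.9]]
53 [[169.2, 145.3], [208.7, 189.1]] [[175.4, 36.5]]
56 [[169.6, 143.2], [209.3, 186.9]] [[177.1, 35.0]]
[(236, 266)]
```

```bash
python3 -c "
from station import manip
s=manip.sense();print(s['qd'].round(3),s['gripper_force']);print(manip.sign_off())"
```

```text
[ 0.001 -0.    -0.     0.001 -0.001 -0.   ] 58.72794985771179
the job is handed in; nothing more can be done
None
```

I've handed the job in: the cells are tipped into the bin, the empty scoop is standing upright back where it started, and the gripper is holding the lid open at about 50 degrees. My lid-angle estimates ranged from 46 to 53 degrees. I couldn't see all six cells inside the bin; I judged them in because the scoop weighed about six cells less and none showed on the bench or lid.

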